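# Press the label holder home behind the shelf lip and hold it for clamping

### The arm

A 7-joint arm with a two-finger parallel gripper is mounted at the origin on the work surface. World frame = base frame: x ahead of the robot, y to its left, z up, the work surface at z = 0. Lengths are in m, angles in rad, forces in N, time in s.
With the tool pointing down it reaches from about 0.4 to 0.9 m from the base axis. Payload 5.6 kg.
Tool frame: the origin (TCP) lies midway between the tips of the shut fingers; the grasp point (between the pads) lies 19 mm behind it; z points along the fingers, y is the line along which they close (so a half turn about z gives the same grasp; the last joint's range is limited). The gripper opens to 92 mm and grips with 3 to 60 N. Pads are 20 mm wide; open, the fingers measure 128 mm over their backs; the gripper's body (75 mm by 189 mm) begins 69 mm behind the grasp point.
Start: joints at [-1.196, 0.468, -0.012, 1.603, 0.006, 1.071, -0.056], TCP at [0.264, 0.594, 0.215] pointing down, gripper open.
Joint ranges: [-2.53, 2.53], [-0.31, 2.02], [-1.57, 1.55], [0.28, 2.44], [-1.29, 4.43], [0.15, 1.84], [-2.92, 2.92]. Speed limits (rad/s): [2.57, 2.57, 3.14, 3.14, 3.14, 3.14, 3.14].

### API

Orientations are given as a 3x3 rotation matrix whose columns are the frame's x, y, z axes.
In Python, from station import env, effector, solver, viewer, workorder, search_frame, tip_of gives the robot as it stands. Calls block until the motion is done:
- env.reach(position, orientation): joint-space move of the TCP to a pose.
- env.movel(position, frame=None, rate=0.15): straight line of the TCP; frame=None keeps the orientation; rate is the mean speed in m/s.
- env.goto_joints(angles): joint-space move.
- effector.release() and effector.grasp(squeeze=None): open the fingers fully, or close them until they stop; squeeze is the grip in N (None keeps the last).
- env.pause(seconds).
- solver.inverse_kinematics(position, orientation): joint angles nearest the present ones, or None.
- env.sense(): the state.
- viewer.read_camera(name): name is "scene" or "top" or "wrist"; returns (picture, depth): 480x640x3 uint8, red, green, blue; 480x640 float32, m along the optical axis (not along the pixel's ray), 0 where there is no reading.
- viewer.camera_info(name): a dict with "intrinsics" (3x3 intrinsics, pixels), "dist_coeffs" ([k1, k2, p1, p2, k3] as OpenCV has them; the pictures are not rectified), "eye" and "rotation" of the camera in the world; the wrist camera has in their place "T_tool_cam" (4x4, takes a point from camera to tool coordinates, whose origin is the TCP and whose axes are the flange's). Camera axes: x right, y up, looking along -z (the intrinsics and any distortion apply to the point x, -y, -z); pixel columns grow to the right and rows downward; lengths in m; the calibration is good to about 2 mm. A picture is of the moment at which its call begins: read the wrist's pose just before it. camera_info takes no time and is no camera call.
A pose or a line that the arm cannot do raises env.PlanningError and nothing moves.
- workorder.finish_job(): hands the job in; it is judged then, once.
Trained networks look in the newest picture that a camera, given by its name, has taken for a name from the list of things; names that differ only in an ending like _2 or _b are one class to them, and where a whole thing is asked for, a point or a joint stands for the part that bears it (a point fixed in the world has none). Each returns a list of dicts, best first, with "score" (0 to 1); they miss things now and then, are a little off and sometimes report something else, mostly with a low value. They report only what shows in the picture. A call takes as long as a camera call. They do not tell look-alikes from the thing itself.
- search_frame(camera, name): "at" ([x, y, z] in m, in world coordinates, good to about 4 mm: the middle of the surface that is visible of it).
- tip_of(camera, name): "at" ([x, y, z] in m, in world coordinates, good to about 4 mm: a listed point, or the origin of a listed thing).
The state is a dict: "t": time; "joint_positions": joint angles; "joint_velocities": joint speeds; "tau": joint torques, N m; "ee_pos": TCP position; "tcp_rot": TCP orientation; "wrist_force": force on the tool from outside, world axes, zero at the start; "moment": the same for the moment, N m; "gripper_width": finger opening in m; "grasp_force": force on a finger pad.
Only numpy, scipy, OpenCV 4.12 (cv2) and the standard library are available. Lean on these libraries where they do the work, as an engineer would, in place of code of your own. Each camera call takes 0.05 s, during which the arm holds its last target. There are 200 camera calls.

### The job

Take the blue label holder out of its grey caddy and push its tongue down behind the raised steel lip of the bench shelf, label facing out over the lip (towards the robot) and centred in front of the rack of blue-capped tubes. A sprung strip in the groove lifts it back up, so press until its shoulder sits fully home on the lip, without ramming it, and finish while still holding it pressed home so that I can tighten the clamp knobs; leave the racks, the spare holder, the bottle and the tip box where they are.

Things in the scene. Friction and masses are not known exactly. Their poses are not given: they have to be found in the camera images.
- holder: blue plastic label holder, 45 g, upright in a caddy slot. Origin: centre of its tongue's foot; z up, label faces -x, y along its width. Tongue x -2.5 to 2.5, 60 wide, z 0 to 34 mm. Above it the pocket, to grip from above across its 12 mm: x -9.5 to 2.5, 64 wide, z 34 to 76 mm. Where it overhangs the tongue in front, its underside (z 34) is the shoulder. White label with black bars
- holder_shoulder (a point): middle of the underside of the holder's shoulder, at holder x -6, z 34 mm
- holder_face (a point): middle of the label's face, at holder x -9.5, z 55 mm
- spare: white and grey empty label holder of the same shape and axes, in the other slot of the caddy; to be left there
- caddy: grey block fixed to the bench, 50 (x) by 170 (y) by 40 (z) mm, with two slots in line along y, centres at y -40 and 40 mm, each 9 by 66 mm, 34 mm deep, open at the top; a holder's shoulder rests on its rim, its foot 6 mm above the bench. Which slot holds which holder varies. Origin: centre of its underside; holders in it have the same axes
- shelf: low white shelf fixed to the bench, 190 (x) by 340 (y) mm, front to -x (the robot); origin: centre of its underside. Deck at z 75 mm. Along the front edge an steel lip, x -95 to -91, top at z 89 mm. Between lip and deck's edge a groove 8 mm wide (x -91 to -83), open at the top. Three black hex-socket clamp knobs stand 10 mm out of the lip's front at z 55, and stay open
- groove (a point): middle of the mouth of the groove, at shelf x -87, y 0, z 75 mm (deck height)
- lip: the steel lip, fixed to the shelf with the same axes; origin at the middle of its top edge (shelf x -93, y 0, z 89 mm)
- strip (a joint): dark steel sprung strip along the bottom of the groove; 0 = up, its top 14 mm below the deck; grows to 0.008 m as it is pushed down. It takes about 5 N to start it and 1 N more for every mm. With a holder home (shoulder on the lip) it reads 0.006, at about 11 N; released, it lifts the holder by 6 mm
- rack_blue: black tube rack with twelve blue-capped tubes, 78 (x) by 104 (y) by 68 (z) mm, 0.5 kg, loose on the deck of the shelf about 65 mm behind the lip, square with the shelf; origin: centre of its underside. The holder goes in front of it, at the same y in the shelf's frame
- rack_white: the same rack with white-capped tubes, on the other half of the deck
- bottle: amber bottle with blue cap, 68 mm across, 140 mm high, loose on the bench to the right of the shelf; origin: centre of its underside
- tips: pipette tip box, white with blue lid, 85 by 120 by 63 mm, loose on the bench to the left of the shelf; origin: centre of its underside
Not all that is in view belongs to the job. There is more than one size of the holder; the one meant has the size given above.

How it is judged:
By the outcome, as a careful person would: the job done as asked, in the order asked, and still so for the second after the job is handed in, while the arm keeps its last pose, push and grip.
It also fails if it takes over 45 s, if anything falls off the work surface, if the arm or the gripper's body presses on something with over 40 N, if the wrist force passes 120 N, or if a joint passes its speed limit or range.

## Working session

There is one attempt and no reset: what is moved stays moved. The work goes in short steps, each a Python script; the robot and the scene stay as the last script left them, time stands still between calls to the robot, and variables do not carry over. Pictures are saved under pics/ and viewed, at most 10 in all, crops included, and the job is handed in when it is done.

```bash
ls; mkdir -p pics
python3 - <<'E'
from station import env, viewer, search_frame, tip_of
import cv2, numpy as np
for c in ["scene","top"]:
    p,d=viewer.read_camera(c); cv2.imwrite(f"pics/{c}0.png",p[:,:,::-1]); np.save(f"pics/{c}0.npy",d)
    i=viewer.camera_info(c); print(c,np.round(i["intrinsics"],1).tolist(),i["dist_coeffs"],np.round(i["eye"],4),np.round(i["rotation"],4).tolist())
    for n in ["holder","spare","caddy","shelf","rack_blue","rack_white","lip","groove","holder_shoulder","holder_face","bottle","tips"]:
        print(n,[(np.round(r["at"],3).tolist(),round(r["score"],2)) for r in tip_of(c,n)][:3])
print(env.sense()["t"])
E
```

```text
pics
scene [[541.4, 0.0, 321.6], [0.0, 541.4, 233.1], [0.0, 0.0, 1.0]] [-0.17008061  0.          0.          0.          0.        ] [1.2271 0.7507 0.7808] [[-0.7739, -0.3455, 0.5308], [0.6333, -0.425, 0.6467], [0.0021, 0.8367, 0.5477]]
holder [([0.463, 0.212, 0.005], 0.92), ([0.387, 0.072, 0.003], 0.82)]
spare [([0.444, 0.29, 0.004], 0.55), ([0.697, -0.002, 0.074], 0.42)]
caddy [([0.453, 0.251, -0.001], 0.68)]
shelf [([0.655, -0.097, 0.001], 0.83), ([0.7, -0.004, 0.074], 0.67), ([0.458, 0.21, 0.038], 0.16)]
rack_blue [([0.684, -0.187, 0.075], 0.67)]
rack_white [([0.698, -0.001, 0.077], 0.97), ([0.565, -0.085, 0.09], 0.57), ([0.685, -0.188, 0.076], 0.49)]
lip [([0.564, -0.085, 0.091], 0.57), ([0.653, 0.259, -0.006], 0.35)]
groove [([0.574, -0.083, 0.076], 0.95)]
holder_shoulder [([0.406, 0.083, 0.009], 0.73), ([0.46, 0.21, 0.038], 0.59)]
holder_face [([0.452, 0.208, 0.057], 0.84), ([0.421, 0.091, 0.013], 0.79)]
bottle [([0.456, -0.453, -0.001], 0.72)]
tips [([0.656, 0.258, 0.001], 0.83)]
top [[487.0, 0.0, 325.7], [0.0, 487.0, 237.1], [0.0, 0.0, 1.0]] [-0.01238917  0.          0.          0.          0.        ] [ 0.3621 -0.0531  1.1611] [[-0.0138, 0.9834, -0.1807], [-0.9999, -0.014, 0.0002], [-0.0023, 0.1806, 0.9835]]
holder [([0.384, 0.073, 0.0], 0.77)]
spare [([0.439, 0.286, 0.007], 0.81), ([0.457, 0.256, 0.001], 0.23)]
caddy [([0.455, 0.254, 0.003], 0.82)]
shelf [([0.656, -0.094, -0.005], 0.85), ([0.457, 0.211, 0.04], 0.3)]
rack_blue [([0.464, 0.212, 0.004], 0.21)]
rack_white [([0.695, -0.008, 0.073], 0.67)]
lip [([0.565, -0.086, 0.092], 0.81)]
groove [([0.574, -0.087, 0.075], 0.8)]
holder_shoulder [([0.409, 0.086, 0.008], 0.9)]
holder_face [([0.422, 0.092, 0.012], 0.67), ([0.454, 0.21, 0.063], 0.63), ([0.459, -0.45, 0.001], 0.51)]
bottle [([0.456, -0.45, 0.001], 0.67), ([0.442, 0.288, 0.003], 0.66), ([0.457, 0.21, 0.042], 0.27)]
tips [([0.654, 0.261, -0.004], 0.77)]
1.3
```

View pics/top0.png

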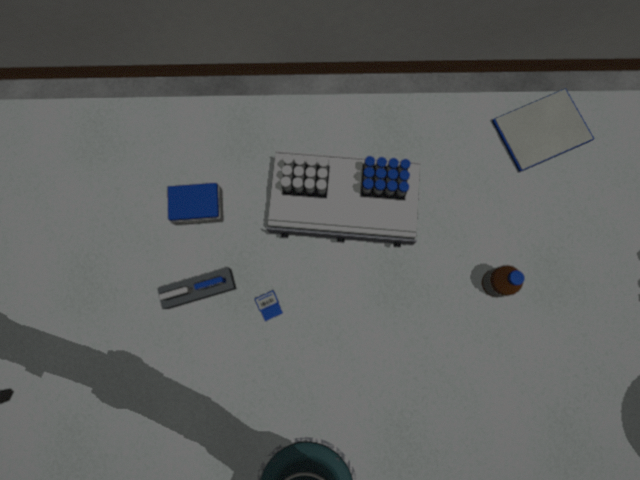

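View pics/scene0.png

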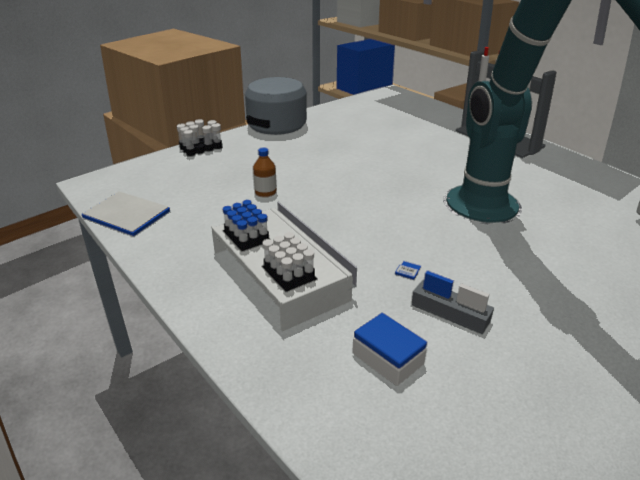

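Candidates for the holder: blue one in the caddy's right slot (top 210,283), small blue one lying on the bench (top 268,305; wrong size and not in the caddy), and the grey/white spare (top 174,294). The choice is the one in the caddy. It shows a plain blue back to the scene camera at (437,285), so its label faces the robot. Next I'll check it close up with the wrist camera.

```bash
cat > h.py <<'E'
from station import env, effector, solver, viewer, workorder, search_frame, tip_of
import cv2, numpy as np
def R(yaw, flip=False):
    # tool z down, tool y along object's x (yaw), half turn optional
    s=-1 if flip else 1
    y=s*np.array([np.cos(yaw),np.sin(yaw),0]); z=np.array([0,0,-1.]); return np.c_[np.cross(y,z),y,z]
def cloud(cam, name):
    s=env.sense(); p,d=viewer.read_camera(cam); i=viewer.camera_info(cam)
    cv2.imwrite(f"pics/{name}.png",p[:,:,::-1])
    v,u=np.mgrid[0:480,0:640]; uv=np.stack([u,v],-1).reshape(-1,1,2).astype(float)
    n=cv2.undistortPoints(uv,np.array(i["intrinsics"]),np.array(i["dist_coeffs"])).reshape(480,640,2)
    P=np.stack([n[...,0]*d,-n[...,1]*d,-d],-1)
    if cam=="wrist":
        T=np.array(i["T_tool_cam"]); P=P@T[:3,:3].T+T[:3,3]; P=P@np.array(s["tcp_rot"]).T+s["ee_pos"]
    else: P=P@np.array(i["rotation"]).T+i["eye"]
    P[d<=0]=np.nan; np.savez(f"pics/{name}.npz",P=P,p=p); return p,P
E
python3 - <<'E'
from h import *
print(np.round(viewer.camera_info("wrist")["T_tool_cam"],3).tolist(), env.sense()["tcp_rot"])
yaw=np.radians(15)
for f in (0,1):
    q=solver.inverse_kinematics([.44,.22,.27],R(yaw,f)); print(q)
    q2=solver.inverse_kinematics([.56,-.1,.3],R(-.07,f)); print(q2)
f=0 if abs(solver.inverse_kinematics([.44,.22,.27],R(yaw,0))[6])<abs(solver.inverse_kinematics([.44,.22,.27],R(yaw,1))[6]) else 1
print("flip",f)
env.reach([.44,.22,.27],R(yaw,f)); p,P=cloud("wrist","w1")
for n in ["holder","spare","caddy","holder_face"]: print(n,[(np.round(r["at"],4).tolist(),round(r["score"],2)) for r in tip_of("wrist",n)][:2])
print(env.sense()["t"])
E
```

```text
[[0.0, 0.969, 0.246, 0.068], [1.0, -0.0, -0.0, 0.0], [-0.0, 0.246, -0.969, -0.171], [0.0, 0.0, 0.0, 1.0]] [[-9.13942064e-01  4.05844674e-01  6.38331995e-05]
 [ 4.05844672e-01  9.13942066e-01 -3.58968939e-05]
 [-7.29084094e-05 -6.90131735e-06 -9.99999997e-01]]
[-0.82612553  0.13325318  0.32560086  1.93479787 -0.04818106  1.08094885
 -0.21873203]
[-0.46080058  0.28529884  0.7181713   1.74329212 -0.20099025  1.18802929
  0.24293662]
[-0.3637332   0.15242436 -0.18590299  1.90689999  0.03174026  1.08506317
  2.8410407 ]
[-0.84038817  0.53770936  1.36362555  1.7604084  -0.54667831  1.30223787
 -2.56109757]
flip 0
holder [([0.4591, 0.2115, 0.0025], 0.97), ([0.3823, 0.0707, 0.0049], 0.79)]
spare []
caddy [([0.4544, 0.254, -0.0006], 0.71), ([0.4644, 0.2145, 0.0013], 0.32)]
holder_face [([0.4251, 0.0864, 0.0113], 0.92), ([0.4521, 0.214, 0.0669], 0.82)]
3.0917
```

View pics/w1.png

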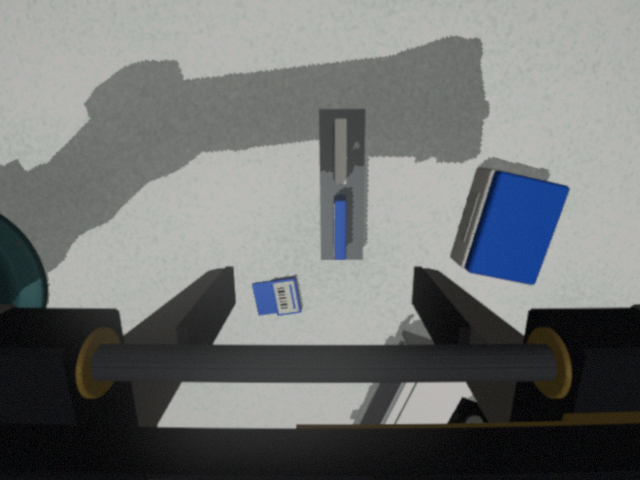

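The close view shows the blue pocket in the near slot at (340,228) of the caddy. The spare is at (341,150), and the loose small holder with its label lies flat at (278,297). The caddy holder is confirmed, so I'll measure it and then the shelf.

```bash
cat > m.py <<'E'
from h import *
def rect(P,m):
    r=cv2.minAreaRect((P[m][:,:2]*1000).astype(np.float32)); return np.round(r[0],1),np.round(r[1],1),round(r[2],2),int(m.sum()),np.round(np.median(P[m][:,2])*1000,1)
def blue(p): h=cv2.cvtColor(p,cv2.COLOR_RGB2HSV); return (abs(h[...,0].astype(int)-112)<14)&(h[...,1]>140)
def box(P,x0,x1,y0,y1,z0,z1): return (P[...,0]>x0)&(P[...,0]<x1)&(P[...,1]>y0)&(P[...,1]<y1)&(P[...,2]>z0)&(P[...,2]<z1)
E
python3 - <<'E'
from m import *
d=np.load("pics/w1.npz"); P,p=d["P"],d["p"]
print("holder top",rect(P,box(P,.4,.53,.15,.26,.077,.09)))
print("holder blue all",rect(P,box(P,.4,.53,.15,.26,.05,.09)&blue(p)))
print("spare top",rect(P,box(P,.4,.53,.25,.34,.077,.09)))
print("caddy top",rect(P,box(P,.38,.55,.13,.36,.034,.045)))
print("small",rect(P,box(P,.3,.5,.02,.13,.006,.03)))
# shelf view
env.reach([.6,-.30,.36],R(-.06,0))
p,P=cloud("wrist","w2"); p2,P2=cloud("top","t2")
for n,pp,Q in (("w",p,P),("t",p2,P2)):
    print(n,"lip top",rect(Q,box(Q,.52,.62,-.3,.1,.085,.095)), "deck",rect(Q,box(Q,.5,.8,-.35,.12,.071,.079)))
    m=box(Q,.6,.8,-.3,.1,.135,.15); print("caps blue",rect(Q,m&blue(pp)) if (m&blue(pp)).any() else 0,"white",rect(Q,m&~blue(pp)) if (m&~blue(pp)).any() else 0)
    for n2 in ["rack_blue","groove","lip","shelf"]: print(n2,[(np.round(r["at"],4).tolist(),round(r["score"],2)) for r in tip_of("wrist" if n=="w" else "top",n2)][:2])
print(env.sense()["t"])
E
```

```text
holder top (array([458.6, 221.1]), array([12.6, 83.7]), 15.58, 778, np.float64(82.9))
holder blue all (array([461.6, 211.7]), array([10.3, 61.3]), 16.66, 557, np.float64(83.1))
spare top (array([439.5, 288. ]), array([12.1, 64.1]), 16.04, 846, np.float64(82.9))
caddy top (array([454.3, 250.3]), array([ 50.2, 169.9]), 15.73, 4924, np.float64(41.0))
small (array([413. ,  85.4]), array([58.8, 50.6]), 23.95, 967, np.float64(10.7))
w lip top (array([ 558.2, -160.4]), array([189.7,   4.3]), 84.67, 649, np.float64(89.7)) deck (array([ 653.6, -163.8]), array([203.6, 187.2]), 84.55, 17969, np.float64(76.0))
caps blue (array([ 688.1, -186.9]), array([98.5, 73.6]), 83.98, 4295, np.float64(144.0)) white (array([ 688.6, -186.4]), array([99.7, 75.1]), 84.53, 785, np.float64(143.1))
rack_blue [([0.6888, -0.1846, 0.0707], 0.8)]
groove []
lip [([0.5639, -0.0871, 0.0878], 0.65)]
shelf [([0.6585, -0.0944, 0.001], 0.75)]
t lip top (array([569.7, -36.8]), array([236.3,   5.1]), 84.52, 198, np.float64(88.7)) deck (array([657.9, -96.6]), array([340.7, 192.6]), 84.51, 6086, np.float64(74.9))
caps blue (array([ 687.4, -186.1]), array([96.1, 72.6]), 83.57, 897, np.float64(142.9)) white (array([691.4, -97.6]), array([282.5,  78.5]), 87.61, 1265, np.float64(142.6))
rack_blue [([0.6875, -0.1854, 0.0723], 0.71), ([0.6577, -0.0973, -0.0045], 0.48)]
groove [([0.5735, -0.0858, 0.0753], 0.94)]
lip [([0.5648, -0.0878, 0.0926], 0.74)]
shelf [([0.6584, -0.0923, -0.0014], 0.6), ([0.4391, 0.2858, 0.0058], 0.18)]
5.5833
```

View pics/w2.png

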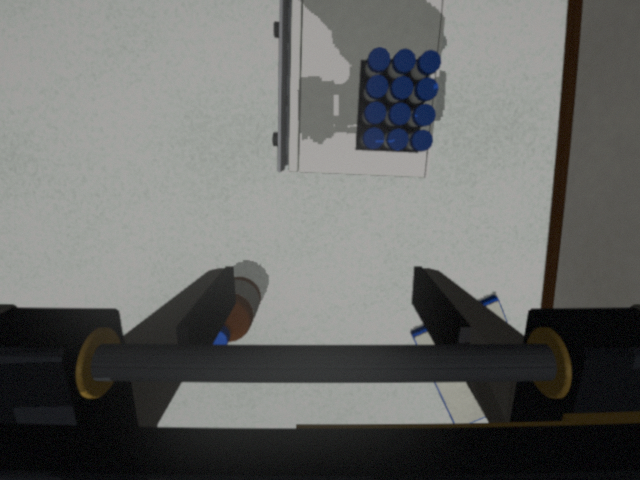

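The rack of blue caps is at (400,100), with the lip running along column 284. The shelf yaw is −5.4°, and two cameras agree on the lip within 0.2 mm. Next is the pick.

Run:
```python
from m import *
d=np.load("pics/w1.npz"); P,p=d["P"],d["p"]
y=np.radians(15.75); ux=np.array([np.cos(y),np.sin(y)]); uy=np.array([-np.sin(y),np.cos(y)])
C=np.array([.4543,.2503]); Q=P[box(P,.4,.53,.15,.34,.076,.09)][:,:2]-C; a=Q@uy; b=Q@ux
h=a<0; print("holder y",np.percentile(a[h],[0,1,5,95,99,100])*1000,"x",np.percentile(b[h],[1,50,99])*1000,"spare y",np.percentile(a[~h],[1,99])*1000)
lo,hi=np.percentile(a[h],[1,99]); c=C+uy*(-.040)+ux*(-.0035); print("nominal",c,"yoff measured",(lo+hi)/2+.04)
env.reach([c[0],c[1],.28],R(y)); env.movel([c[0],c[1],.13]); env.movel([c[0],c[1],.046],rate=.08)
print(env.sense()["wrist_force"])
effector.grasp(50); s=env.sense(); print(s["gripper_width"],s["grasp_force"],s["wrist_force"])
env.movel([c[0],c[1],.16],rate=.1); env.movel([c[0],c[1],.25]); env.pause(.2)
s=env.sense(); print(s["t"],s["gripper_width"],s["wrist_force"],s["ee_pos"])
cloud("wrist","w3"); cloud("scene","s3")
```

```text
holder y [-71.11836396 -70.72171832 -67.33743786  -9.79307282  -7.84659425
  -7.48603261] x [-10.09234644  -3.93129405   2.37200561] spare y [ 8.92197569 71.27565872]
nominal [0.46178902 0.21085175] yoff measured 0.0007158437193813677
[-0.40645326  0.02743202 -0.19037141]
0.011573076729176937 49.999786019325256 [ 0.37306279 -0.44548961 -0.70755613]
13.2917 0.011811653897147178 [ 0.36906107 -0.20986028 -0.72022844] [0.46130681 0.21051315 0.24909091]
```

View pics/w3.png

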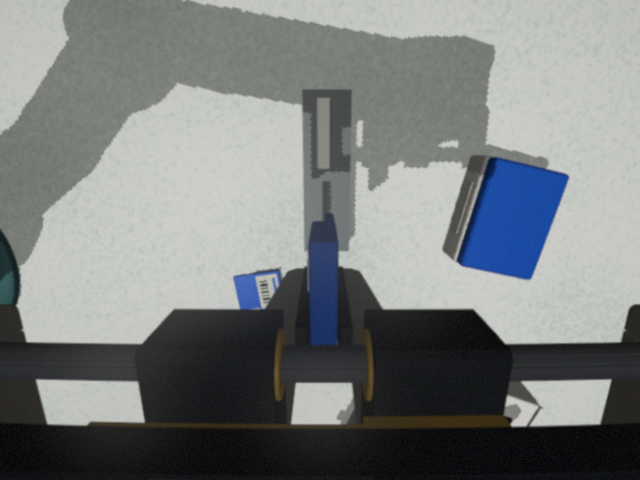

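The holder is gripped and out of its slot (top edge at (322,280), centred between the pads). Next I'll approach just behind the groove above the deck and feel for the lip's back face.

```bash
cat > g.py <<'E'
from m import *
Y=np.radians(-5.4); ux=np.array([np.cos(Y),np.sin(Y),0]); uy=np.array([-np.sin(Y),np.cos(Y),0])
L=np.array([.5581,-.1604,0]); rack=np.array([.6878,-.1866,0])
T0=L+uy*((rack-L)@uy)            # on the lip centre line, in front of rack
E
python3 - <<'E'
from g import *
d=np.load("pics/w3.npz"); P,p=d["P"],d["p"]
y=np.radians(15.75); uyc=np.array([-np.sin(y),np.cos(y)]); s=env.sense(); e=np.array(s["ee_pos"])
Q=P[box(P,.3,.6,.1,.4,.2,.32)&blue(p)]; a=(Q[:,:2]-e[:2])@uyc; print("far edge",np.percentile(a,[95,99,100])*1000,"top z-tcp",np.percentile(Q[:,2],[50,95])-e[2])
off=.0007
def tcp(x,z,dy=0): t=T0+ux*(x-.0035)-uy*(off-dy); t[2]=z+.040; return t   # x: tongue centre from lip centre, z: foot
env.reach(tcp(.011,.20),R(Y)); env.movel(tcp(.011,.105),rate=.15)
env.movel(tcp(.011,.083),rate=.06); env.pause(.15)
s=env.sense(); f0=np.array(s["wrist_force"]); print(s["t"],f0,(np.array(s["ee_pos"])-tcp(.011,.083))*1000)
x=.011
for i in range(18):
    x-=.0006; env.movel(tcp(x,.083),rate=.02); s=env.sense(); f=(np.array(s["wrist_force"])-f0)@ux
    print(round(x*1000,1),round(((np.array(s["ee_pos"])-T0)@ux+.0035)*1000,2),round(f,2),round(s["t"],2))
    if f>3: break
E
```

```text
far edge [24.01539378 27.817093   30.58155048] top z-tcp [0.03680961 0.03778383]
16.325 [0.06314275 0.2124346  0.12227841] [ 0.17337953 -0.17699606  0.25664816]
10.4 10.46 0.15 16.57
9.8 9.82 0.64 16.82
9.2 9.15 -0.07 17.07
8.6 8.55 -0.15 17.32
8.0 7.97 0.01 17.57
7.4 7.33 -0.05 17.82
6.8 6.76 0.06 18.07
6.2 6.17 -0.93 18.32
5.6 5.56 0.6 18.57
5.0 4.99 -0.64 18.82
4.4 4.37 -0.31 19.07
3.8 3.75 0.26 19.32
3.2 3.61 0.63 19.57
2.6 3.48 4.72 19.82
```

Contact with the lip came at x≈3.7 mm, so the groove centre is at about 5.2 mm. I'll back off, lower into the groove and press with force feedback.

```bash
cat > press.py <<'E'
from g import *
X=.0052
def tcp(x,z): t=T0+ux*(x-.0035); t[2]=z+.040; return t
def st(tag):
    s=env.sense(); f=np.array(s["wrist_force"]); e=np.array(s["ee_pos"])
    print(tag,"t%.2f"%s["t"],"F x%.1f y%.1f z%.1f"%(f@ux,f@uy,f[2]),"foot %.2f x %.2f"%((e[2]-.04)*1e3,((e-T0)@ux+.0035)*1e3),"w %.2f"%(s["gripper_width"]*1e3)); return f
E
python3 - <<'E'
from press import *
env.movel(tcp(X,.083),rate=.02); st("back")
for z in (.078,.073,.068,.064,.062):
    env.movel(tcp(X,z),rate=.02); f=st(z)
    if f[2]>5: break
else:
    for z in np.arange(.061,.0525,-.0007):
        env.movel(tcp(X,z),rate=.02); f=st(round(z,4))
        if f[2]>17 or abs(f@ux)>10: break
p,P=cloud("scene","s4"); cv2.imwrite("pics/s4c.png",cv2.resize(p[180:330,190:390,::-1],None,fx=4,fy=4))
E
```

```text
back t20.11 F x-0.0 y0.2 z0.2 foot 82.78 x 4.41 w 11.55
0.078 t20.51 F x0.3 y0.4 z-0.6 foot 77.81 x 4.98 w 11.63
0.073 t20.91 F x1.2 y0.7 z-0.2 foot 72.86 x 5.11 w 11.50
0.068 t21.31 F x-0.3 y0.8 z-0.5 foot 67.88 x 5.13 w 11.84
0.064 t21.66 F x0.2 y0.3 z-0.5 foot 63.85 x 5.10 w 11.73
0.062 t21.91 F x-0.3 y-0.9 z-0.0 foot 61.89 x 5.15 w 11.48
0.061 t22.16 F x-0.0 y-0.1 z0.3 foot 61.01 x 5.21 w 11.45
0.0603 t22.41 F x-0.9 y1.0 z4.6 foot 60.67 x 5.24 w 11.60
0.0596 t22.66 F x-0.9 y-0.5 z5.7 foot 59.81 x 5.26 w 11.75
0.0589 t22.91 F x-0.4 y-0.7 z5.4 foot 59.14 x 5.28 w 11.41
0.0582 t23.16 F x-2.2 y1.3 z5.9 foot 58.55 x 5.29 w 11.57
0.0575 t23.41 F x-2.7 y0.9 z7.1 foot 57.91 x 5.28 w 11.88
0.0568 t23.66 F x-2.6 y0.9 z8.0 foot 57.28 x 5.28 w 11.63
0.0561 t23.91 F x-2.1 y0.5 z8.5 foot 56.67 x 5.30 w 11.70
0.0554 t24.16 F x-2.8 y0.4 z9.3 foot 56.01 x 5.28 w 11.73
0.0547 t24.41 F x-2.4 y0.9 z9.9 foot 55.39 x 5.30 w 11.84
0.054 t24.66 F x-3.3 y1.3 z11.0 foot 54.94 x 5.28 w 11.70
0.0533 t24.91 F x-5.4 y2.9 z16.4 foot 54.93 x 5.33 w 12.11
0.0526 t25.16 F x-7.5 y3.4 z24.0 foot 54.88 x 5.33 w 11.62
```

View pics/s4c.png

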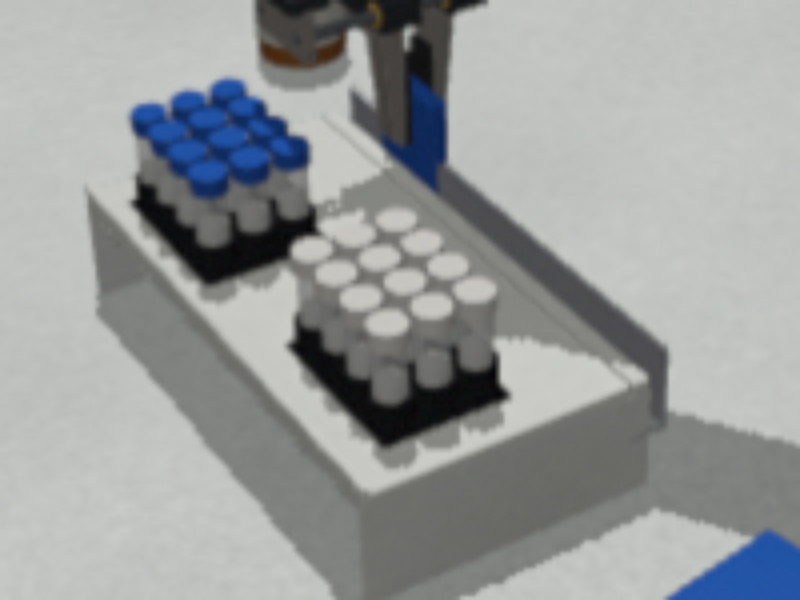

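Home: the strip force ramped from 5 to 11 N, then hit a hard stop at foot z = 54.9 mm (nominal 55). The view shows the holder at (420,150) seated behind the lip in front of the blue rack. I'll ease to about 18 N and check centring.

Run:
```python
from press import *
env.movel(tcp(X,.0531),rate=.02); env.pause(.3); st("eased")
p,P=cloud("scene","s5"); pt,Pt=cloud("top","t5")
for q,Q in ((p,P),(pt,Pt)):
    B=blue(q); r=box(Q,.63,.78,-.3,-.1,.13,.15)&B; h=box(Q,.53,.60,-.28,-.08,.092,.14)&B
    if r.any(): print("rack",rect(Q,r))
    if h.any(): a=(Q[h]-T0)@uy*1e3; b=(Q[h]-T0)@ux*1e3; print("holder y",np.percentile(a,[1,50,99]),"x",np.percentile(b,[5,50,95]),"ztop",np.percentile(Q[h][:,2],98),h.sum())
for c in ("scene","top"):
    for n in ("holder","holder_face","rack_blue"):
        for r in tip_of(c,n)[:2]: a=np.array(r["at"]); d=a-T0; print(c,n,round(r["score"],2),"y %.1f x %.1f z %.1f"%(d@uy*1e3,d@ux*1e3,a[2]*1e3))
st("end")
```

```text
eased t25.76 F x-5.4 y3.0 z19.1 foot 54.88 x 5.31 w 11.41
rack (array([ 691.3, -184. ]), array([103.7,  73.8]), 83.25, 702, np.float64(140.4))
holder y [-2.75901775 25.05766113 34.86213832] x [-2.13836437  6.80942096 10.46949147] ztop 0.1320696023398251 145
rack (array([ 707.3, -161.2]), array([46.9, 93.3]), 36.78, 326, np.float64(142.7))
scene holder 0.79 y 231.2 x -198.1 z 3.2
scene holder 0.55 y -1.4 x 4.6 z 56.5
scene holder_face 0.76 y 247.5 x -156.8 z 9.9
scene holder_face 0.49 y -2.0 x -5.6 z 105.7
scene rack_blue 0.64 y -0.8 x 130.1 z 76.5
top rack_blue 0.57 y -1.6 x 131.2 z 73.7
end t26.16 F x-5.8 y2.9 z18.8 foot 54.91 x 5.33 w 11.77
```

Within the scene camera's bias, which is the same for the rack and the holder, the holder is centred. It is held home at 19 N.

```bash
python3 -c "
from station import workorder
print(workorder.finish_job())"
```

```text
the job is handed in; nothing more can be done
None
```

I put the blue holder behind the lip, label towards the robot and centred in front of the blue-capped rack to within a couple of mm. I handed the job in at about 26 s, with the arm still pressing it fully home at about 19 N.

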